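# Close the open line on the ward intercom

### The job

One line of the ward intercom was left open: one of its four identical line keys is latched down. With the fingertips, touch all four keys lightly one after another from the leftmost to the rightmost as the robot sees them, without pushing any of them home, then press the latched one down to the stop and let it come up, so that all four keys stand up. Grasp and lift nothing, and leave the handset and the other things where they are.

Things in the scene. Friction and masses are not known exactly. Their poses are not given: they have to be found in the camera images.
- console: Off-white ward intercom, fixed, 210 mm deep (x) x 290 mm wide (y). Origin: centre of its underside, on the table; +x to its rear, away from the robot, +y to its left as the robot sees it, z up. Right part (y -145 to 51 mm): flat panel 50 mm high, four identical keys in a row near the front edge, speaker slots behind. Left part, 36 mm high: the handset's cradle.
- key1: The leftmost of the four off-white push-push line keys, as the robot sees them. Origin: centre of its top face, at x -55, y 12 mm in the console's frame, axes as the console's. 34 mm (x) x 26 mm (y), 38 mm from key to key. Up, its top is 12 mm above the panel, 62 mm above the table; latched, about 6 mm lower; at the stop, 9 to 10 mm below up.
- key2: The second from the left of the four off-white push-push line keys, as the robot sees them. Origin: centre of its top face, at x -55, y -26 mm in the console's frame, axes as the console's. Springs of every key: an up key gives from 1.8 N, 0.4 N more per mm, 5.8 N at the stop; a latched key is firm up to about 4.2 N. A touch of 2 to 3 N changes neither.
- key3: The third from the left of the four off-white push-push line keys, as the robot sees them. Origin: centre of its top face, at x -55, y -64 mm in the console's frame, axes as the console's. Latch of every key: an up key pressed beyond about 8 mm latches when let go. The latched one pressed to the stop, 3 to 4 mm further, is freed and comes up with the finger.
- key4: The rightmost of the four off-white push-push line keys, as the robot sees them. Origin: centre of its top face, at x -55, y -102 mm in the console's frame, axes as the console's. Same size, spring and latch as the others.
- handset: Off-white handset lying loose, face down, in the cradle on the left part of the console, 182 x 50 x 39 mm, long side along the console's x. Origin: centre of its underside, 36 mm above the table; its top is 75 mm above the table.
- pen: Blue pen with a white cap, about 145 x 9 x 9 mm, lying across the panel 73 mm behind the keys' centres. Origin: middle of its underside.
- tape: Roll of white tape, 68 mm across, 24 mm high, on the table right of the console. Origin: centre of its underside.
- thermometer: White clinical thermometer, about 135 x 22 x 12 mm, on the table in front of the console. Origin: its underside, near its middle.
- cup: White paper cup, 68 mm across, 78 mm high, on the table right of the console. Origin: centre of its underside.
- tray: Grey-brown pulp tray with syringes, 120 x 210 x 49 mm, on the table behind the console. Origin: centre of its underside.
- glove_box: White and blue box of gloves, 125 x 240 x 85 mm, on the left of the table. Origin: centre of its underside.
- bottle: White bottle, 66 mm across, 175 mm high, on the left of the table. Origin: centre of its underside.

How it is judged:
By the outcome, as a careful person would: the job done as asked, in the order asked, and still so for the second after the job is handed in, with the robot touching nothing.
It also fails if it takes over 48 s, if anything falls off the work surface, if the arm or the gripper's body presses on something with over 40 N, if the wrist force passes 120 N, or if a joint passes its speed limit or range.

### The arm

A 6-joint arm with a two-finger parallel gripper is mounted at the origin on the work surface. World frame = base frame: x ahead of the robot, y to its left, z up, the work surface at z = 0. Lengths are in mm, angles in rad, forces in N, time in s.
With the tool pointing down it reaches from about 300 to 750 mm from the base axis. Payload 8.5 kg.
Tool frame: the origin (TCP) lies on the centre line of the jaws, within the pads' length; the fingertips stand 17 mm ahead of it and the grasp point (between the pads) lies 2 mm behind it; z points along the fingers, y is the line along which they close (so a half turn about z gives the same grasp; the last joint's range is limited). The gripper opens to 88 mm and grips with 3 to 60 N. Pads are 18 mm wide; open, the fingers measure 123 mm over their backs; the gripper's body (75 mm by 187 mm) begins 45 mm behind the grasp point.
Start: joints at [0.896, 0.381, 1.297, -0, 1.464, -0.215], TCP at [244.062, 492.863, 255.748] pointing down, gripper open.
Joint ranges: [-3.11, 3.11], [-0.89, 2.33], [0.22, 2.48], [-1.42, 4.56], [0.17, 2.85], [-2.88, 2.88]. Speed limits (rad/s): [2.39, 2.39, 3.14, 3.14, 3.14, 3.14].

### API

Orientations are given as a rotation vector (axis times angle).
In Python, from rig import * gives the robot as it stands.
- The arm moves only by the tool arm_command, never from a script. Its argument "targets" is a list of rows, each a list of 3 entries, a list of its own where there are three numbers: the shift along the tool's x, y, z in cm, then the turn, a rotation vector about the tool's x, y, z in rad, then the gripper's target within -1 to 1 (fully open at 1, half-way at 0, shut at -1). In form: [[[x, y, z], [ax, ay, az], fingers], ...]. A call has 1 to 12 rows; each row is the pose to reach, as a shift and turn from the pose commanded when the call began, along the tool's axes at that moment; what a row does not reach only later rows make up. A row lasts 1/8 s, in which the tool goes at most 62.5 mm and 10.7 degrees, less where a joint would pass 70% of its speed; a pose out of reach is approached as far as the arm can. A call with a gripper value outside its range is refused whole. The fingers move at their own pace and stop on an object; "newtons" is the grip in N (left out, the last holds). Time passes only in rows, so rows that repeat a pose let the fingers close. It gives the time, the measured TCP pose, the force, the opening and the grip force at its end, in the units of the state.
- sense(): the state, without advancing time (a new reading comes with each control period).
- capture(name): name is "side" or "top" or "wrist"; returns the picture (400x640x3 uint8, red, green, blue); there is no depth.
- camera_model(name): a dict with "fx", "fy", "cx", "cy" (pixels), "extrinsics" (4x4, takes a point from camera to world coordinates). Camera axes: x right, y down, z forward; pixel columns grow to the right and rows downward; lengths in mm; the calibration is good to about 2 mm. The wrist camera is an equidistant fisheye: a pixel r from the principal point sees the ray r / f radians off the axis. A picture is of the moment at which its call begins: read the wrist's pose just before it. camera_model takes no time and is no camera call; for the wrist camera it gives the pose at the moment of the call.
- job_done(): hands the job in; it is judged then, once.
The state is a dict: "t": time; "joint_positions": joint angles; "joint_velocities": joint speeds; "effort": joint torques, N m; "eef_pos": TCP position; "eef_rot": TCP orientation; "force": force on the tool from outside, world axes, zero at the start; "ft_torque": the same for the moment, N m; "gripper_width": finger opening in mm; "gripper_force": force on a finger pad.
Only numpy, scipy, OpenCV 4.12 (cv2) and the standard library are available. Lean on these libraries where they do the work, as an engineer would, in place of code of your own. Each camera call takes 0.05 s, during which the arm holds its last target. There are 200 camera calls.

## Working session

There is one attempt and no reset: what is moved stays moved. The work goes in short steps, Python scripts to look and compute and a tool call to move; the robot and the scene stay as the last step left them, time stands still between calls to the robot, and variables do not carry over. Pictures are saved under pics/ and viewed, at most 10 in all, crops included, and the job is handed in when it is done.

Besides the shell and the picture viewer there is one more tool, called after "Emit:" by a JSON object that holds its "api" and its "payload", one argument or row to a line. arm_command: Moves the arm, as the interface text tells. Its arguments: {"type":"object","properties":{"targets":{"type":"array"},"newtons":{"type":"number"}},"required":["targets"]}

```bash
mkdir -p pics; python3 - <<'E'
from rig import *
import cv2
s=sense(); print({k:s[k] for k in('t','eef_pos','eef_rot','force','gripper_width')})
for n in('top','side'):
    cv2.imwrite(f'pics/{n}0.png',capture(n)[:,:,::-1]); m=camera_model(n); print(m)
E
```

```text
{'t': 0.0, 'eef_pos': array([243.91277957, 492.65973642, 255.14760401]), 'eef_rot': array([-7.15709384e-01, -3.05835942e+00,  2.09012285e-03]), 'force': array([0.21558079, 0.32172595, 0.16435685]), 'gripper_width': 87.92564001995581}
{'fx': 499.82311423077715, 'fy': 499.82311423077715, 'cx': 321.1834141506409, 'cy': 204.70004544775097, 'extrinsics': array([[ 2.19381064e-02, -9.95885710e-01,  8.79225367e-02,
         4.57575974e+02],
       [-9.99632363e-01, -2.04487928e-02,  1.78040884e-02,
         1.21348366e+02],
       [-1.59329275e-02, -8.82808011e-02, -9.95968193e-01,
         1.20582286e+03],
       [ 0.00000000e+00,  0.00000000e+00,  0.00000000e+00,
         1.00000000e+00]])}
{'fx': 465.0742021215256, 'fy': 465.0742021215256, 'cx': 312.13973153297553, 'cy': 202.82106312963273, 'extrinsics': array([[-8.79766597e-01, -2.98617272e-01,  3.69916829e-01,
         3.95144191e+01],
       [-4.75317808e-01,  5.37531089e-01, -6.96515117e-01,
         1.09449900e+03],
       [ 9.14964841e-03, -7.88598791e-01, -6.14840005e-01,
         9.43259592e+02],
       [ 0.00000000e+00,  0.00000000e+00,  0.00000000e+00,
         1.00000000e+00]])}
```

View pics/top0.png

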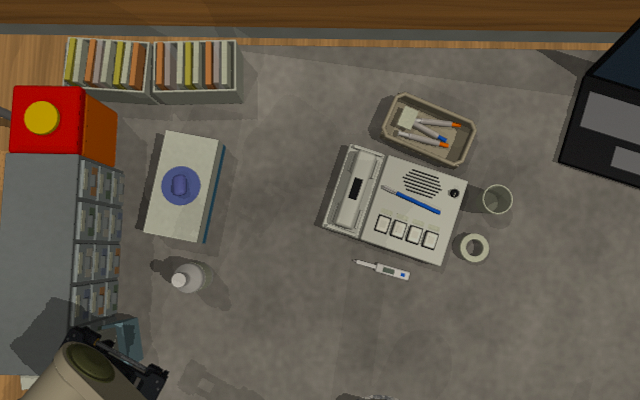

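View pics/side0.png

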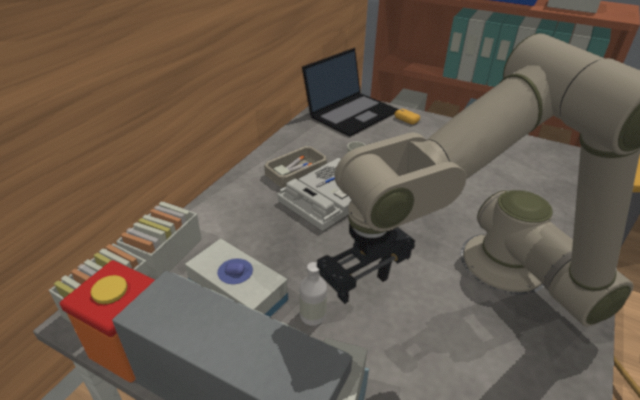

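The top view shows the console turned slightly clockwise. Its keys are at about (383,224), (399,230), (414,236) and (430,240). I'll enlarge that area.

```bash
cat > h.py <<'E'
from rig import *
import cv2, numpy as np
from scipy.spatial.transform import Rotation as R
def px2w(m,u,v,z):
    E=m['extrinsics']; d=E[:3,:3]@np.array([(u-m['cx'])/m['fx'],(v-m['cy'])/m['fy'],1]); o=E[:3,3]
    return o+d*(z-o[2])/d[2]
E
python3 - <<'E'
from h import *
im=cv2.imread('pics/top0.png')[145:270,330:470]
cv2.imwrite('pics/c.png',cv2.resize(im,None,fx=5.5,fy=4.8*5.5/4.8*0.85 if 0 else 4.7,interpolation=cv2.INTER_CUBIC) if 0 else cv2.resize(im[40:115,25:125],None,fx=8,fy=8,interpolation=cv2.INTER_CUBIC))
m=camera_model('top')
for u,v in((383,224),(399,230),(414,235.5),(430,240)): print(px2w(m,u,v,62).round(1))
E
```

```text
[ 5.172e+02 -4.000e-01  6.200e+01]
[504.3 -37.   62. ]
[492.5 -71.2  62. ]
[ 483.  -107.6   62. ]
```

View pics/c.png

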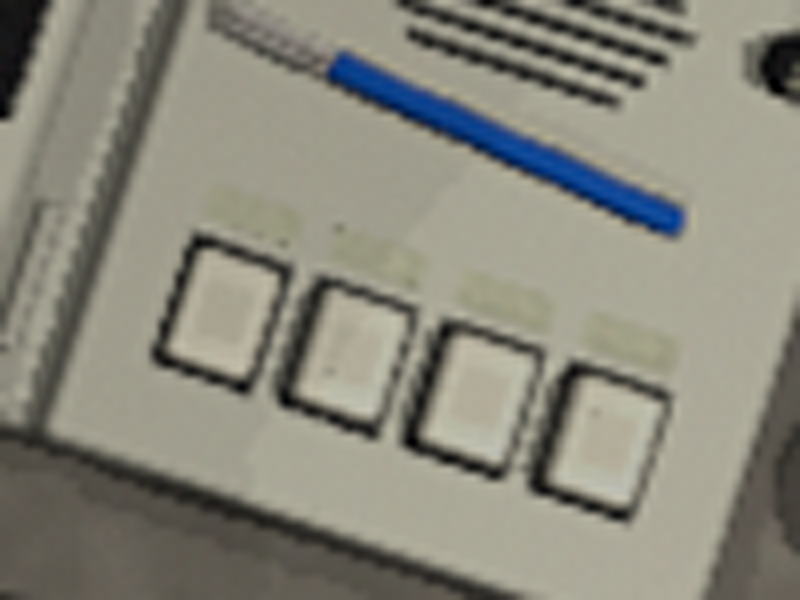

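In this crop key 1's black surround is thinner on its left side than the others', so it may be the latched one. I'll check it with the wrist camera. The key tops in full pixels are about (383.1,224.1), (398.9,229.4), (414.4,235) and (430.7,240).

```bash
cat >> h.py <<'E'
def plan(p,ytool):   # shift (cm) and turn (rad), tool axes, to reach world p, pointing down with tool y at angle ytool
    s=sense(); A=R.from_rotvec(s['eef_rot']); c,n=np.cos(ytool),np.sin(ytool)
    y=np.array([c,n,0]); z=np.array([0,0,-1.]); B=R.from_matrix(np.c_[np.cross(y,z),y,z])
    print('shift cm',(A.inv().apply(np.array(p)-s['eef_pos'])/10).round(2),'turn',(A.inv()*B).as_rotvec().round(3),'t',s['t'],'j',s['joint_positions'].round(2),'F',s['force'].round(2))
E
python3 - <<'E'
from h import *
m=camera_model('top')
for u,v in((383.1,224.1),(398.9,229.4),(414.4,235),(430.7,240)): print(px2w(m,u,v,62).round(1))
plan([480,-50,230],-0.306)
s=sense(); A=R.from_rotvec(s['eef_rot']); E=camera_model('wrist')['extrinsics']
print(A.inv().apply(E[:3,3]-s['eef_pos']), (A.inv().as_matrix()@E[:3,:3]).round(3), {k:v for k,v in camera_model('wrist').items() if k!='extrinsics'})
E
```

```text
[517.   -0.7  62. ]
[505.6 -36.8  62. ]
[493.6 -72.1  62. ]
[ 483.  -109.2   62. ]
shift cm [-45.24 -38.15   2.56] turn [-1.000e-03  1.000e-03  1.417e+00] t 0.1 j [ 0.9   0.38  1.3   0.    1.46 -0.22] F [ 0.3  -0.54  0.37]
[  74.89793908    1.29398176 -128.83685295] [[ 0.001 -0.957 -0.291]
 [ 1.     0.001  0.   ]
 [-0.    -0.291  0.957]] {'fx': 309.70691628693146, 'fy': 309.70691628693146, 'cx': 318.59868548841007, 'cy': 194.35591519070843}
```

Emit:
{"api": "arm_command", "payload": {
  "targets": [
    [[-4,-3.4,0],[0,0,0.13],-1],
    [[-9,-7.6,0.5],[0,0,0.28],-1],
    [[-13.5,-11.4,0.8],[0,0,0.43],-1],
    [[-18,-15.2,1],[0,0,0.57],-1],
    [[-22.5,-19,1.3],[0,0,0.71],-1],
    [[-27,-22.8,1.5],[0,0,0.85],-1],
    [[-31.5,-26.6,1.8],[0,0,1.0],-1],
    [[-36,-30.4,2],[0,0,1.14],-1],
    [[-40.5,-34.2,2.3],[0,0,1.28],-1],
    [[-45.2,-38.15,2.5],[0,0,1.417],-1],
    [[-45.2,-38.15,2.5],[0,0,1.417],-1],
    [[-45.2,-38.15,2.5],[0,0,1.417],-1]
  ],
  "newtons": 5
}}

```text
t: 1.6
eef_pos: [479.4, -49.2, 230.4]
eef_rot: [-2.533, -1.857, 0.001]
force: [-0.5, 0.8, 0.8]
gripper_width: 0.5
gripper_force: 0.0
```

```bash
python3 - <<'E'
from h import *
plan([480,-50,230],-0.306)
s=sense();print(s['eef_pos'],s['gripper_width'])
w=capture('wrist'); cv2.imwrite('pics/w1.png',w[:,:,::-1])
t=capture('top'); cv2.imwrite('pics/t1.png',t[:,:,::-1])
E
```

```text
shift cm [-0.06  0.08  0.04] turn [-0.001 -0.     0.   ] t 1.6 j [-0.35  0.28  1.52  0.    1.34 -0.04] F [-0.5   0.84  0.8 ]
[479.42221762 -49.22285764 230.44637456] 0.467344778752094
```

View pics/w1.png

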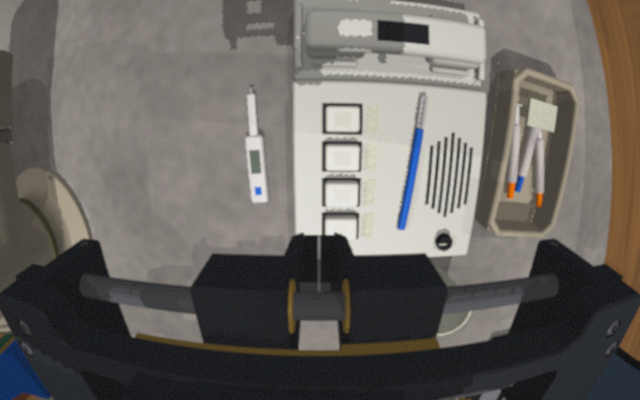

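The wrist view is aligned with the console. The keys run from top (key 1) to bottom (key 4) at about (344,118), (343,156), (342,192) and (342,225). I'll zoom in.

```bash
python3 - <<'E'
from h import *
im=cv2.imread('pics/w1.png')[80:180,285:385]
cv2.imwrite('pics/w1c.png',cv2.resize(im,None,fx=6,fy=6,interpolation=cv2.INTER_CUBIC))
im=cv2.imread('pics/w1.png')[150:250,285:385]
E
python3 - <<'E'
import cv2,numpy as np
im=cv2.imread('pics/w1.png')[85:245,290:380]
a=cv2.resize(im[:80],None,fx=7,fy=7,interpolation=cv2.INTER_CUBIC);b=cv2.resize(im[60:],None,fx=5.6,fy=5.6,interpolation=cv2.INTER_CUBIC)
cv2.imwrite('pics/w1c.png',cv2.resize(im.transpose(1,0,2),None,fx=5,fy=5,interpolation=cv2.INTER_CUBIC))
E
```

```text
(no output)
```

View pics/w1c.png

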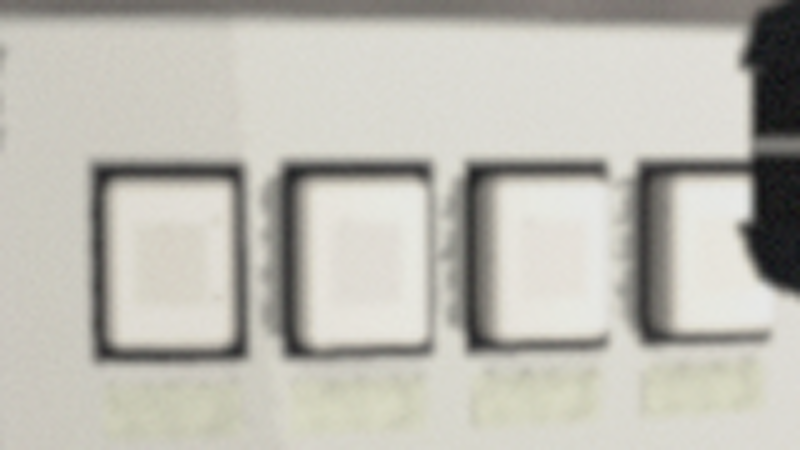

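```bash
cat >> h.py <<'E'
from scipy.optimize import least_squares
def fish(m,P):
    E=m['extrinsics']; q=(np.atleast_2d(P)-E[:3,3])@E[:3,:3]; r=np.hypot(q[:,0],q[:,1]); k=m['fx']*np.arctan2(r,q[:,2])/r
    return np.c_[m['cx']+k*q[:,0], m['cy']+k*q[:,1]]
def con(p,q):   # console frame (x,y,z) -> world
    c,s=np.cos(p[2]),np.sin(p[2]); q=np.atleast_2d(q); return np.c_[p[0]+c*q[:,0]-s*q[:,1], p[1]+s*q[:,0]+c*q[:,1], q[:,2]]
E
python3 - <<'E'
from h import *
m=camera_model('wrist'); KY=[12,-26,-64,-102]
# crop (col,row) -> u=290+row/5, v=85+col/5 ; slot: left,right,top,bottom
S=[(95,243,163,357),(287,432,163,355),(470,None,163,352),(640,None,163,343)]
T=[(105,235,178,345),(303,430,178,344),(490,607,175,343),(668,None,172,335)]
U=lambda r:290+r/5; V=lambda c:85+c/5
def res(a):
    p,hx,hy=a[:3],a[3],a[4]; r=[]
    for y,(l,rt,t,b) in zip(KY,S):
        f=fish(m,con(p,[[-55,y+hy,50],[-55,y-hy,50],[-55-hx,y,50],[-55+hx,y,50]]))
        r+=[f[0,1]-V(l), 0 if rt is None else f[1,1]-V(rt), f[2,0]-U(t), f[3,0]-U(b)]
    f=fish(m,con(p,[[-105,0,50],[-105,-80,50]])); r+=[f[0,0]-U(20),f[1,0]-U(24)]
    return r
o=least_squares(res,[550,-30,-.306,18,14]); print('pose',o.x.round(3),'rms px',np.sqrt(np.mean(o.fun**2)).round(2))
p=o.x[:3]
for k,(y,t) in enumerate(zip(KY,T)):
    h=[]
    for z in(56,62):
        f=fish(m,con(p,[[-55,y+13,z],[-55,y-13,z],[-55-17,y,z],[-55+17,y,z]])); h.append([f[0,1],f[1,1],f[2,0],f[3,0]])
    print(k+1,'z56/z62',np.round(h,1).tolist(),'seen',[V(t[0]),None if t[1] is None else V(t[1]),U(t[2]),U(t[3])],con(p,[-55,y,62]).round(1))
E
```

```text
pose [ 5.69657e+02 -2.58630e+01 -3.00000e-01  1.95950e+01  1.49160e+01] rms px 0.5
1 z56/z62 [[106.3, 132.7, 325.6, 360.4], [106.4, 133.3, 325.8, 361.2]] seen [106.0, 132.0, 325.6, 359.0] [[520.7   1.9  62. ]]
2 z56/z62 [[144.8, 170.4, 325.6, 359.6], [145.6, 171.7, 325.7, 360.4]] seen [145.6, 171.0, 325.6, 358.8] [[509.4 -34.4  62. ]]
3 z56/z62 [[182.0, 206.2, 325.5, 358.5], [183.5, 208.1, 325.6, 359.2]] seen [183.0, 206.4, 325.0, 358.6] [[498.2 -70.7  62. ]]
4 z56/z62 [[217.0, 239.4, 325.3, 357.1], [219.1, 241.7, 325.4, 357.7]] seen [218.6, None, 324.4, 357.0] [[ 486.9 -107.    62. ]]
```

The fit gives a console yaw of -0.300. Key 1's seen edges match the latched height and keys 2 to 4 match the up height; the touches will confirm it. Next I move above key 1.

```bash
python3 - <<'E'
from h import *
plan([519.3,1.2,90],-0.300)
E
```

```text
shift cm [ 5.93  2.33 14.08] turn [-0.    -0.    -0.004] t 1.7 j [-0.35  0.28  1.52  0.    1.34 -0.04] F [0.67 0.84 0.08]
```

Emit:
{"api": "arm_command", "payload": {
  "targets": [
    [[3,1.2,4],[0,0,-0.005],-1],
    [[5.9,2.3,9],[0,0,-0.005],-1],
    [[5.9,2.3,13],[0,0,-0.005],-1],
    [[5.9,2.3,14.1],[0,0,-0.005],-1],
    [[5.9,2.3,14.1],[0,0,-0.005],-1],
    [[5.9,2.3,14.1],[0,0,-0.005],-1]
  ]
}}

```text
t: 2.45
eef_pos: [520.2, -0.4, 91.4]
eef_rot: [2.528, 1.862, 0.003]
force: [0.4, 0.1, -1.0]
gripper_width: 0.7
gripper_force: 0.0
```

```bash
python3 - <<'E'
from h import *
plan([519.3,1.2,90],-0.300)
cv2.imwrite('pics/w2.png',capture('wrist')[:,:,::-1])
cv2.imwrite('pics/w2c.png',cv2.resize(cv2.imread('pics/w2.png')[60:330,200:460],None,fx=2.2,fy=2.2))
E
```

```text
shift cm [ 0.13 -0.13  0.14] turn [ 0.003 -0.    -0.001] t 2.45 j [-0.23  0.51  1.62  0.    1.01  0.07] F [ 0.36  0.14 -1.05]
```

View pics/w2c.png

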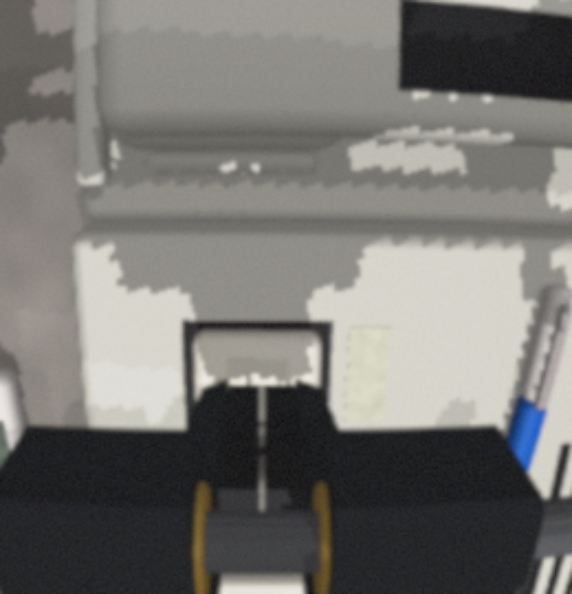

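The fingertips are centred fore and aft over key 1 (tip column 262, key slot 187 to 330). Now I lower in small steps.

Emit:
{"api": "arm_command", "payload": {
  "targets": [
    [[0.1,0,0.8],[0,0,0],-1],
    [[0.1,0,1.3],[0,0,0],-1],
    [[0.1,0,1.4],[0,0,0],-1],
    [[0.1,0,1.4],[0,0,0],-1]
  ]
}}

```text
t: 3.0
eef_pos: [519.8, 0.7, 75.7]
eef_rot: [-2.529, -1.863, 0.0]
force: [0.1, -0.2, 0.1]
gripper_width: 0.5
gripper_force: 0.0
```

Emit:
{"api": "arm_command", "payload": {
  "targets": [
    [[0,0,0.1],[0,0,0],-1],
    [[0,0,0.15],[0,0,0],-1],
    [[0,0,0.15],[0,0,0],-1]
  ]
}}

```text
t: 3.38
eef_pos: [519.8, 0.7, 74.3]
eef_rot: [2.529, 1.863, 0.0]
force: [-0.5, 1.2, 1.4]
gripper_width: 0.3
gripper_force: 0.0
```

Emit:
{"api": "arm_command", "payload": {
  "targets": [
    [[0,0,0.1],[0,0,0],-1],
    [[0,0,0.1],[0,0,0],-1]
  ]
}}

```text
t: 3.62
eef_pos: [519.9, 0.7, 73.3]
eef_rot: [2.529, 1.863, 0.0]
force: [-0.5, 0.1, 0.4]
gripper_width: 1.0
gripper_force: 0.7
```

At tip height 58.7 mm there is no force, so key 1 is the latched one. I continue in finer steps.

Emit:
{"api": "arm_command", "payload": {
  "targets": [
    [[0,0,0.05],[0,0,0],-1],
    [[0,0,0.05],[0,0,0],-1]
  ]
}}

```text
t: 3.88
eef_pos: [519.9, 0.7, 72.9]
eef_rot: [2.529, 1.863, 0.0]
force: [-0.8, 0.2, 5.0]
gripper_width: 0.8
gripper_force: 2.1
```

Emit:
{"api": "arm_command", "payload": {
  "targets": [
    [[0,0,0.03],[0,0,0],-1],
    [[0,0,0.03],[0,0,0],-1]
  ]
}}

```text
t: 4.12
eef_pos: [519.9, 0.7, 72.5]
eef_rot: [2.529, 1.863, 0.0]
force: [-0.7, 0.6, 5.2]
gripper_width: 0.6
gripper_force: 2.2
```

Key 1 was touched at about 5 N, a bit firm, with less than 1 mm of travel. I lift, move over key 2 and touch it about 1.5 mm deep.

Emit:
{"api": "arm_command", "payload": {
  "targets": [
    [[0,0,-0.8],[0,0,0],-1],
    [[0,0,-1.8],[0,0,0],-1],
    [[-2,0,-1.8],[0,0,0],-1],
    [[-3.8,0,-1.8],[0,0,0],-1],
    [[-3.8,0,-1.8],[0,0,0],-1],
    [[-3.8,0,-1.2],[0,0,0],-1],
    [[-3.8,0,-0.8],[0,0,0],-1],
    [[-3.8,0,-0.65],[0,0,0],-1],
    [[-3.8,0,-0.55],[0,0,0],-1],
    [[-3.8,0,-0.55],[0,0,0],-1]
  ]
}}

```text
t: 5.38
eef_pos: [508.5, -35.4, 78.0]
eef_rot: [-2.529, -1.863, -0.0]
force: [-1.1, 1.4, 2.2]
gripper_width: 0.6
gripper_force: 1.1
```

Emit:
{"api": "arm_command", "payload": {
  "targets": [
    [[0,0,0.08],[0,0,0],-1],
    [[0,0,0.08],[0,0,0],-1]
  ]
}}

```text
t: 5.62
eef_pos: [508.6, -35.5, 77.2]
eef_rot: [2.529, 1.863, 0.0]
force: [-0.8, 1.7, 2.4]
gripper_width: 0.3
gripper_force: 1.2
```

Key 2 is up and touched at 2.4 N. Key 3 is next.

Emit:
{"api": "arm_command", "payload": {
  "targets": [
    [[0,0,-0.6],[0,0,0],-1],
    [[0,0,-1.3],[0,0,0],-1],
    [[-2,0,-1.3],[0,0,0],-1],
    [[-3.8,0,-1.3],[0,0,0],-1],
    [[-3.8,0,-1.3],[0,0,0],-1],
    [[-3.8,0,-0.7],[0,0,0],-1],
    [[-3.8,0,-0.3],[0,0,0],-1],
    [[-3.8,0,-0.1],[0,0,0],-1],
    [[-3.8,0,0],[0,0,0],-1],
    [[-3.8,0,0],[0,0,0],-1],
    [[-3.8,0,0],[0,0,0],-1]
  ]
}}

```text
t: 7.0
eef_pos: [497.3, -71.8, 77.3]
eef_rot: [2.529, 1.863, 0.0]
force: [-1.1, 2.8, 2.8]
gripper_width: 0.7
gripper_force: 1.2
```

Emit:
{"api": "arm_command", "payload": {
  "targets": [
    [[0,0,-0.6],[0,0,0],-1],
    [[0,0,-1.3],[0,0,0],-1],
    [[-2,0,-1.3],[0,0,0],-1],
    [[-3.8,0,-1.3],[0,0,0],-1],
    [[-3.8,0,-1.3],[0,0,0],-1],
    [[-3.8,0,-0.7],[0,0,0],-1],
    [[-3.8,0,-0.3],[0,0,0],-1],
    [[-3.8,0,-0.1],[0,0,0],-1],
    [[-3.8,0,0],[0,0,0],-1],
    [[-3.8,0,0],[0,0,0],-1],
    [[-3.8,0,0],[0,0,0],-1]
  ]
}}

```text
t: 8.38
eef_pos: [486.0, -108.1, 77.3]
eef_rot: [2.529, 1.863, 0.0]
force: [0.2, 2.6, 1.9]
gripper_width: 0.5
gripper_force: 1.2
```

All four keys are touched. I go back over key 1 and stop just above the latched height.

Emit:
{"api": "arm_command", "payload": {
  "targets": [
    [[0,0,-0.8],[0,0,0],-1],
    [[0,0,-1.8],[0,0,0],-1],
    [[3,0,-1.8],[0,0,0],-1],
    [[7,0,-1.8],[0,0,0],-1],
    [[10,0,-1.8],[0,0,0],-1],
    [[11.4,0,-1.8],[0,0,0],-1],
    [[11.4,0,-1.8],[0,0,0],-1],
    [[11.4,0,-0.9],[0,0,0],-1],
    [[11.4,0,-0.1],[0,0,0],-1],
    [[11.4,0,0.2],[0,0,0],-1],
    [[11.4,0,0.2],[0,0,0],-1]
  ]
}}

```text
t: 9.75
eef_pos: [519.7, 0.4, 74.8]
eef_rot: [-2.529, -1.862, 0.001]
force: [0.3, -0.4, 0.7]
gripper_width: 0.9
gripper_force: 0.0
```

No force at tip height 58 mm, so key 1 is still latched. Now I press it towards the stop, gently.

Emit:
{"api": "arm_command", "payload": {
  "targets": [
    [[0,0,0.15],[0,0,0],-1],
    [[0,0,0.25],[0,0,0],-1],
    [[0,0,0.35],[0,0,0],-1],
    [[0,0,0.42],[0,0,0],-1],
    [[0,0,0.48],[0,0,0],-1],
    [[0,0,0.48],[0,0,0],-1]
  ]
}}

```text
t: 10.5
eef_pos: [519.9, 0.6, 70.5]
eef_rot: [2.529, 1.863, 0.0]
force: [-0.6, -1.6, 4.8]
gripper_width: 0.7
gripper_force: 2.6
```

Emit:
{"api": "arm_command", "payload": {
  "targets": [
    [[0,0,0.07],[0,0,0],-1],
    [[0,0,0.07],[0,0,0],-1]
  ]
}}

```text
t: 10.75
eef_pos: [519.9, 0.6, 69.8]
eef_rot: [2.529, 1.863, 0.0]
force: [-0.8, -0.6, 5.2]
gripper_width: 0.3
gripper_force: 2.7
```

Emit:
{"api": "arm_command", "payload": {
  "targets": [
    [[0,0,0.06],[0,0,0],-1],
    [[0,0,0.06],[0,0,0],-1]
  ]
}}

```text
t: 11.0
eef_pos: [520.0, 0.6, 69.4]
eef_rot: [2.529, 1.863, 0.0]
force: [-1.6, -1.1, 6.6]
gripper_width: 0.2
gripper_force: 3.7
```

Emit:
{"api": "arm_command", "payload": {
  "targets": [
    [[0,0,0.05],[0,0,0],-1],
    [[0,0,0.05],[0,0,0],-1]
  ]
}}

```text
t: 11.25
eef_pos: [519.9, 0.6, 69.3]
eef_rot: [2.529, 1.863, 0.001]
force: [-3.1, -1.4, 12.1]
gripper_width: 0.5
gripper_force: 6.1
```

The force has risen to 12 N, so the key is at the stop. I let it rise with the finger, pausing at tip height 60 mm to feel whether it follows.

Emit:
{"api": "arm_command", "payload": {
  "targets": [
    [[0,0,-0.2],[0,0,0],-1],
    [[0,0,-0.4],[0,0,0],-1],
    [[0,0,-0.6],[0,0,0],-1],
    [[0,0,-0.8],[0,0,0],-1],
    [[0,0,-0.8],[0,0,0],-1]
  ]
}}

```text
t: 11.88
eef_pos: [519.9, 0.6, 76.6]
eef_rot: [2.529, 1.863, 0.0]
force: [0.1, -1.1, 2.6]
gripper_width: 0.4
gripper_force: 1.4
```

The key follows the finger: 2.6 N at tip height 59.6 mm. I back off to above the keys and check all four.

Emit:
{"api": "arm_command", "payload": {
  "targets": [
    [[0,0,-1],[0,0,0],-1],
    [[0,0,-4],[0,0,0],-1],
    [[-2,-1,-9],[0,0,0],-1],
    [[-5.9,-2.3,-13],[0,0,0],-1],
    [[-5.9,-2.3,-15.4],[0,0,0],-1],
    [[-5.9,-2.3,-15.4],[0,0,0],-1],
    [[-5.9,-2.3,-15.4],[0,0,0],-1]
  ]
}}

```text
t: 12.75
eef_pos: [480.0, -48.4, 229.5]
eef_rot: [-2.528, -1.863, 0.002]
force: [-0.3, 0.7, 0.3]
gripper_width: 0.5
gripper_force: 0.0
```

```bash
python3 - <<'E'
from h import *
plan([480,-50,230],-0.306)
w=capture('wrist')[:,:,::-1]; cv2.imwrite('pics/w3.png',w)
a=w[85:245,290:380].transpose(1,0,2); b=cv2.imread('pics/w1.png')[85:245,290:380].transpose(1,0,2)
cv2.imwrite('pics/w3c.png',cv2.resize(np.vstack([a[20:80],b[20:80]]),None,fx=5,fy=5,interpolation=cv2.INTER_CUBIC))
E
```

```text
shift cm [-0.15  0.05 -0.05] turn [-0.002 -0.     0.005] t 12.75 j [-0.35  0.29  1.52  0.    1.33 -0.05] F [-0.26  0.69  0.29]
```

View pics/w3c.png

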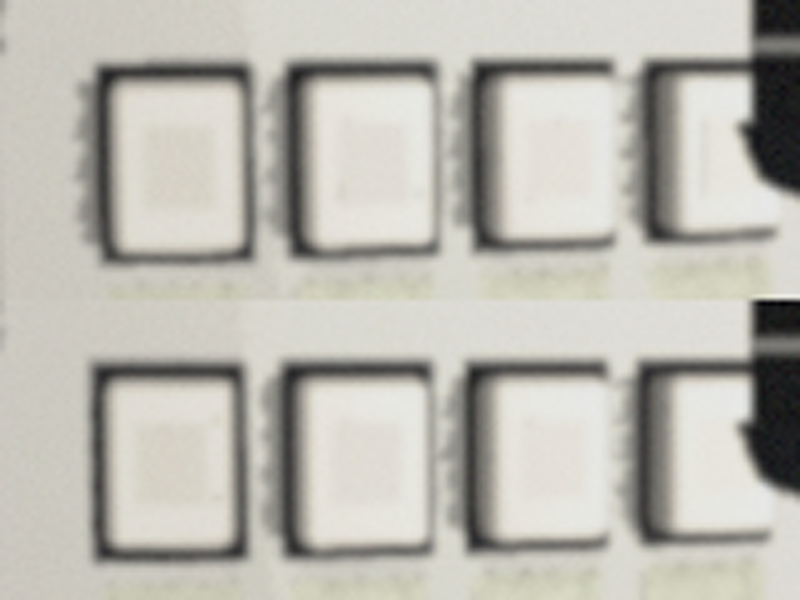

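In the new picture (upper half) key 1 now casts a shadow on the panel to its left, around (85,160), as keys 2 to 4 do. In the earlier picture (lower half) it cast none. All four keys are up, and the arm touches nothing.

```bash
python3 -c "
from rig import *
print(job_done())"
```

```text
the job is handed in; nothing more can be done
None
```

I touched keys 1 to 4 in order, then pressed key 1, the latched one, to the stop and let it rise, so all four keys now stand up; the first touch on key 1 was firmer than planned (about 5 N instead of 2–3 N), but it stayed latched until the press.

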